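# Prop out the windscreen's leg and weight its foot

### The job

It is getting windy: swing the red prop leg of the small steel windscreen out by pushing it, until it has come up against the rubber-tipped screw on the yellow stop post, and press it home there with a steady push of about 10 N (feel for it; the leg bends if it is forced). Then set the grill press upright on the middle of the leg's foot plate as a weight and let go, leaving the leg swung out. Do not drop the press on the foot or ram it down, and leave the other loose things where they are.

Things in the scene. Friction and masses are not known exactly. Their poses are not given: they have to be found in the camera images.
- windscreen: Low steel windscreen, fixed. Origin: on the leg's upright hinge axis, worktop level. Panel upright, 3 mm thick, 120 mm high, parallel to its y axis at x = -55 mm, y -30 to +205 mm; base plate 4 mm thick, x -65 to +110 mm, y as the panel. Hinge pin at the origin, 12 mm across, 96 mm high.
- leg: Red prop leg. Origin on the hinge axis at worktop level; its +y points from hinge to foot; folded, that is the windscreen's +y. Swings out clockwise seen from above (yaw falls, +x face leading); starts 0.15 to 0.5 rad out. Upright blade 8 mm thick, y 5 to 105 mm, z 8 to 90 mm: push its -x face near y 75. Friction hinge (0.15 N m) stays where left. More than 20 N from the robot bends it.
- stop: Yellow stop post, fixed, 14 x 20 mm, 60 mm high, 90 mm from the hinge at 1.15 to 1.6 rad from the folded leg. Origin on the hinge axis, worktop level; its axes are those of a leg that just touched the post's bare face. But a rubber-tipped screw sticks out of that face by an unmeasured 3 to 17 mm and stops the leg that much sooner: feel for it. Pressed home means 6 N or more for 0.2 s.
- leg_pad (a point): Point on the leg's leading (+x) face, 90 mm from the hinge, 45 mm above the worktop, that meets the tip of the stop screw.
- stop_face (a point): Point on the bare face of the stop post where the screw comes out, 90 mm from the hinge, 45 mm above the worktop. With the leg home, leg_pad is 3 to 17 mm from it (the screw's set length).
- foot (a point): Middle of the top of the leg's flat foot plate (black rubber patch), 152.5 mm from the hinge, 12 mm above the worktop; axes as the leg's. The plate is 90 mm (x) by 96 mm (y); the tall blade ends 48 mm from this point, towards the hinge.
- press: Small round grill press, about 0.6 kg (0.5 to 0.75): dark steel disc 72 mm across and 16 mm thick, steel stem 14 mm across, wooden knob 26 mm across from 52 to 82 mm above the underside. Origin: centre of the underside, z up. Grasp the knob from above.
- shaker: Capped glass shaker, 70 mm across, 135 mm high, origin under its centre. Leave alone.
- spoon: Wooden spoon, 280 mm long, lying. Leave alone.
- scraper: Steel grill scraper with black handle, 260 mm long, lying. Leave alone.
- tongs: Long steel grill tongs with black tips, 350 mm, lying; origin near the middle. Leave alone.
- basket: Blue plastic basket 200 x 160 x 90 mm, origin under its centre. Leave alone.
Mind the look-alikes: they are no part of the job. What is meant by the press is not green, and is the larger of those in its own colour.

How it is judged (in metres and radians):
On the way, in this order (a step that is already met when the one before it is completed fails the run):
1. the leg is swung out and pressed against its stop screw with at least 6 N (contact force between leg and stop above 6 N), for 0.2 s.
2. the grill press stands on the middle of the foot plate (horizontal distance between press and foot below 0.015 m and z of press in the frame of foot between -0.004 and 0.004 m and contact force between press and leg above 2 N), for 0.2 s.
At the end, for the whole second after the job is handed in: The leg is still swung out to its stop (leg_pad within 20 mm of the post's stop_face); the grill press stands upright (within 0.06 rad) and still on the foot plate, its centre within 15 mm of the middle, its underside on the plate (within 4 mm), released (all of step 2 and distance between leg_pad and stop_face below 0.02 m and angle between press's own z axis and vertical below 0.06 rad and linear speed of press below 0.01 m/s and angular speed of leg below 0.03 rad/s); the robot touches nothing.
It fails at once if the robot pushes on the leg with more than 20 N (it bends) (contact force between any of the fingers, the arm and leg above 20 N).
It fails at once if the press is dropped or rammed on the foot plate (more than 40 N) (contact force between press and leg above 40 N).
It fails at once if a bystander is moved by more than 20 mm, or the shaker is tipped (distance of any of shaker, spoon, scraper, tongs, basket from where it was at the start of the episode above 0.02 m or angle between shaker's own z axis and vertical above 0.3 rad).
It also fails if it takes over 67 s, if anything falls off the work surface, if the arm or the gripper's body presses on something with over 40 N, if the wrist force passes 120 N, or if a joint passes its speed limit or range.

### The arm

A 7-joint arm with a two-finger parallel gripper is mounted at the origin on the work surface. World frame = base frame: x ahead of the robot, y to its left, z up, the work surface at z = 0. Lengths are in m, angles in degrees, forces in N, time in s.
With the tool pointing down it reaches from about 0.425 to 0.8 m from the base axis. Payload 8.3 kg.
Tool frame: the origin (TCP) lies midway between the tips of the shut fingers; the grasp point (between the pads) lies tcp_to_grasp behind it (tcp_to_grasp is the distance from the TCP to the grasp point, in m); z points along the fingers, y is the line along which they close (so a half turn about z gives the same grasp; the last joint's range is limited). The gripper opens to 85 mm and grips with 20 to 120 N. Pads are 22 mm wide; open, the fingers measure 114 mm over their backs; the gripper's body (76 mm by 85 mm) begins 54 mm behind the grasp point. The pads swing forward as they close: fully open they stand 13 mm farther back than shut.
Start: joints at [-68.864, 21.967, 0.94, 78.501, -0.361, 79.538, -2.664], TCP at [0.262, 0.568, 0.231] pointing down, gripper open.
Joint ranges: [-169.22, 169.22], [-14.56, 117.87], [-87.37, 89.26], [10.42, 133.3], [-82.24, 262.24], [0.94, 117.77], [-172.7, 172.7]. Speed limits (degrees/s): [136.94, 136.94, 172.46, 172.46, 180, 180, 180].

### API

Orientations are given as a 3x3 rotation matrix whose columns are the frame's x, y, z axes.
In Python, from station import * gives the robot as it stands. The module is installed in compiled form; this text tells all that it offers. Calls block until the motion is done:
- goto(position, orientation): joint-space move of the TCP to a pose.
- move_l(position, ori=None, v=0.15, guard=None): straight line of the TCP; ori=None keeps the orientation; v is the mean speed in m/s. With guard (N) it stops when the force on the tool has changed by that much, and returns True; else False.
- move_j(angles): joint-space move.
- grip(opening, newtons=None): finger opening in m; newtons is the grip in N (None keeps the last); returns when the fingers have stopped.
- pause(seconds).
- ik(position, orientation): joint angles nearest the present ones, or None.
- grab_frame(name): name is "scene" or "top"; returns (picture, depth): 480x640x3 uint8, blue, green, red; 480x640 float32, m along the optical axis (not along the pixel's ray), 0 where there is no reading.
- camera_model(name): a dict with "fx", "fy", "cx", "cy" (pixels), "dist" ([k1, k2, p1, p2, k3] as OpenCV has them; the pictures are not rectified), "extrinsics" (4x4, takes a point from camera to world coordinates). Camera axes: x right, y down, z forward; pixel columns grow to the right and rows downward; lengths in m; the calibration is good to about 2 mm. A picture is of the moment at which its call begins. camera_model takes no time and is no camera call.
A pose or a line that the arm cannot do raises IKError and nothing moves.
- finish_job(): hands the job in; it is judged then, once.
Readings, each from a call of its own:
- current_time_s(): time.
- current_q(): joint angles.
- current_dq(): joint speeds.
- current_tau(): joint torques, N m.
- current_eef_pos(): TCP position.
- current_tcp_rot(): TCP orientation.
- current_ft_force(): force on the tool from outside, world axes, zero at the start.
- current_moment(): the same for the moment, N m.
- current_opening(): finger opening in m.
- current_grasp_force(): force on a finger pad.
Only numpy, scipy, OpenCV 4.12 (cv2) and the standard library are available. Lean on these libraries where they do the work, as an engineer would, in place of code of your own. Each camera call takes 0.05 s, during which the arm holds its last target. There are 200 camera calls.

## Working session

There is one attempt and no reset: what is moved stays moved. The work goes in short steps, each a Python script; the robot and the scene stay as the last script left them, time stands still between calls to the robot, and variables do not carry over. Pictures are saved under pics/ and viewed, at most 10 in all, crops included, and the job is handed in when it is done.

```bash
mkdir -p pics; ls; cat > h.py <<'E'
from station import *
import numpy as np, cv2
def world(cam, d, u, v, z=None):
    """pixel arrays -> world pts by depth"""
    m=camera_model(cam); K=np.array([[m["fx"],0,m["cx"]],[0,m["fy"],m["cy"]],[0,0,1]])
    u=np.atleast_1d(u).astype(float); v=np.atleast_1d(v).astype(float)
    n=cv2.undistortPoints(np.stack([u,v],1)[:,None],K,np.array(m["dist"]))[:,0]
    E=np.array(m["extrinsics"])
    r=np.c_[n,np.ones(len(n))]
    if z is not None:
        rw=r@E[:3,:3].T; s=(z-E[2,3])/rw[:,2]; return E[:3,3]+rw*s[:,None]
    zz=d[v.round().astype(int),u.round().astype(int)]
    return (r*zz[:,None])@E[:3,:3].T+E[:3,3]
def cloud(cam,d):
    v,u=np.mgrid[0:480,0:640]
    return world(cam,d,u.ravel(),v.ravel()).reshape(480,640,3)
E
python3 - <<'E'
from h import *
for c in("scene","top"):
    p,d=grab_frame(c); cv2.imwrite(f"pics/{c}0.png",p); np.savez(f"{c}0.npz",p=p,d=d)
    m=camera_model(c); print(c,{k:np.round(v,3).tolist() for k,v in m.items()})
print(current_time_s(),current_eef_pos(),tcp_to_grasp,current_tcp_rot(),current_ft_force())
E
```

```text
pics
scene {'fx': 488.4, 'fy': 488.4, 'cx': 322.365, 'cy': 239.32, 'dist': [-0.025, 0.0, 0.0, 0.0, 0.0], 'extrinsics': [[0.825, 0.481, -0.298, 0.906], [0.565, -0.692, 0.448, -0.472], [0.009, -0.538, -0.843, 0.966], [0.0, 0.0, 0.0, 1.0]]}
top {'fx': 513.938, 'fy': 513.938, 'cx': 323.586, 'cy': 233.914, 'dist': [-0.135, 0.0, 0.0, 0.0, 0.0], 'extrinsics': [[0.014, -0.99, 0.142, 0.382], [-1.0, -0.014, 0.0, 0.007], [0.002, -0.142, -0.99, 1.461], [0.0, 0.0, 0.0, 1.0]]}
0.1 [0.26133859 0.56724039 0.2303548 ] 0.0187 [[-9.08254996e-01  4.18416472e-01 -7.19651244e-04]
 [ 4.18417089e-01  9.08253499e-01 -1.64960252e-03]
 [-3.65951055e-05 -1.79937411e-03 -9.99998380e-01]] [-0.35128303  1.19944079  0.86128464]
```

View pics/scene0.png

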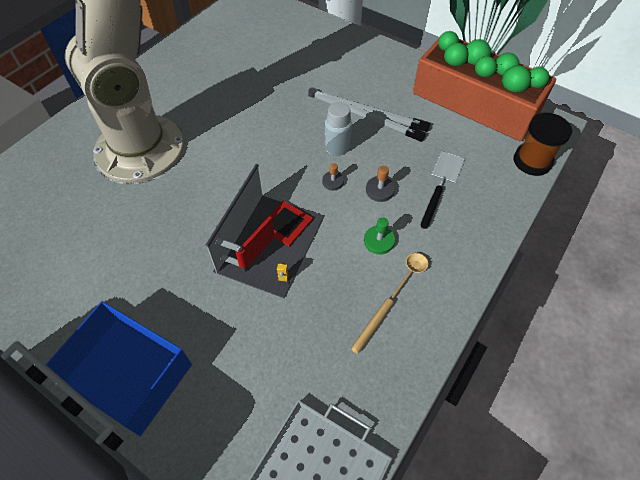

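View pics/top0.png

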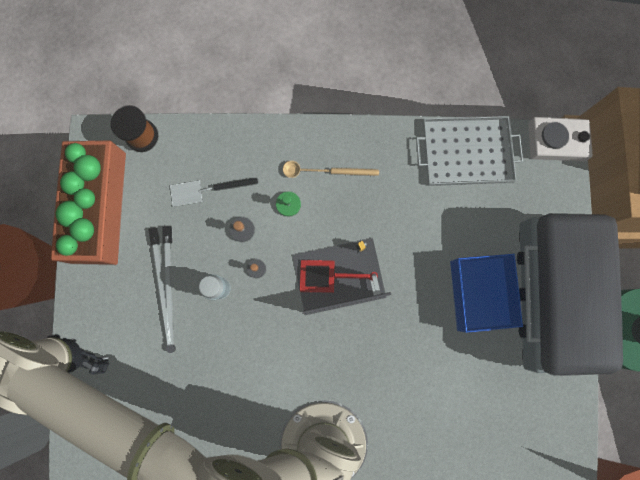

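Presses: larger steel one at scene (381,183) / top (240,228), smaller steel at scene (333,175) / top (255,268), green at scene (379,235) / top (288,203). I choose the larger steel one. Leg (red) is at scene (270,235) / top (340,275), with the hinge at top (376,283); yellow stop at scene (282,271) / top (362,246). Now measuring.

```bash
cat > meas.py <<'E'
from h import *
def masks(p):
    h=cv2.cvtColor(p,cv2.COLOR_BGR2HSV).astype(int); H,S,V=h[...,0],h[...,1],h[...,2]
    return dict(red=((H<6)|(H>174))&(S>150)&(V>50),yel=(H>18)&(H<32)&(S>170)&(V>80),
      wood=(H>5)&(H<18)&(S>90)&(V>60), green=(H>45)&(H<75)&(S>120))
E
python3 - <<'E'
from meas import *
boxes={"scene":dict(leg=(190,160,330,300),press=(360,155,405,205),small=(318,155,348,195)),
"top":dict(leg=(290,230,395,315),press=(222,210,262,245),small=(240,255,270,280))}
crops=[]
for c in boxes:
    f=np.load(f"{c}0.npz"); p,d=f["p"],f["d"]; C=cloud(c,d); M=masks(p)
    def sub(n,m):
        x0,y0,x1,y1=boxes[c][n]; k=np.zeros_like(m); k[y0:y1,x0:x1]=1; return C[m&k&(d>0)]
    r=sub("leg",M["red"]); t=r[(r[:,2]>.075)]; 
    print(c,"red zmax",r[:,2].max(),len(t),"blade-top mean",t.mean(0).round(4))
    dirn=np.linalg.svd((t-t.mean(0))[:,:2])[2][0]; s=(t-t.mean(0))[:,:2]@dirn
    print("  dir",dirn,"ends",(t.mean(0)[:2]+s.min()*dirn).round(4),(t.mean(0)[:2]+s.max()*dirn).round(4))
    lo=r[r[:,2]<.03]; print("  low red",len(lo),lo.mean(0),lo.min(0),lo.max(0))
    y=sub("leg",M["yel"]); print("  yel",len(y),y.mean(0).round(4),y.min(0).round(4),y.max(0).round(4))
    al=np.ones_like(d,bool)
    a=sub("leg",al&~M["red"]); a=a[a[:,2]>.1]
    if len(a):
        q=np.linalg.svd((a-a.mean(0))[:,:2],full_matrices=False)[2][0]; s=(a-a.mean(0))[:,:2]@q
        print("  panel top",len(a),a.mean(0).round(4),q,(a.mean(0)[:2]+s.min()*q).round(4),(a.mean(0)[:2]+s.max()*q).round(4),a[:,2].max())
    for n in("press","small"):
        w=sub(n,M["wood"]); w2=w[w[:,2]>.06]
        print(" ",n,"wood",len(w),w.mean(0).round(4),"top",w[:,2].max(), (w2[:,:2].min(0)+w2[:,:2].max(0))/2 if len(w2) else "")
        al_=sub(n,al); k=al_[(al_[:,2]>.010)&(al_[:,2]<.022)]
        print("   disc",len(k),k.mean(0).round(4),np.ptp(k,axis=0).round(4), cv2.minEnclosingCircle(k[:,:2].astype(np.float32)))
    x0,y0,x1,y1=(190,150,410,300) if c=="scene" else (210,190,400,320)
    crops.append(cv2.resize(p[y0:y1,x0:x1],(660,450 if c=="scene" else 451),interpolation=cv2.INTER_CUBIC)[:,:660])
cv2.imwrite("pics/crop1.png",cv2.resize(crops[0],(660,450)))
cv2.imwrite("pics/crop2.png",crops[1])
E
```

```text
scene red zmax 0.09454587408511161 293 blade-top mean [ 0.4701 -0.0834  0.0862]
  dir [ 0.0186291  -0.99982646] ends [ 0.4689 -0.0211] [ 0.4711 -0.1378]
  low red 732 [0.47557543 0.00892759 0.0130275 ] [ 0.41858489 -0.13158088  0.00147901] [0.51460795 0.0796499  0.02974155]
  yel 131 [ 0.5548 -0.0992  0.0443] [ 0.5419 -0.107   0.0087] [ 0.5642 -0.0836  0.0626]
  panel top 563 [ 0.3965 -0.0609  0.1147] [ 0.22012373 -0.97547196] [0.3692 0.0599] [ 0.4208 -0.1684] 0.12452536322252494
  press wood 137 [0.6005 0.2397 0.0723] top 0.08566408960321636 [0.60022435 0.24313242]
   disc 465 [0.6023 0.2377 0.0156] [0.0698 0.0718 0.0116] ((0.5991424322128296, 0.24180357158184052), 0.03771476820111275)
  small wood 71 [0.4891 0.1958 0.0559] top 0.06595340104271108 [0.48887663 0.19901785]
   disc 214 [0.4896 0.1957 0.0127] [0.0541 0.0526 0.0119] ((0.48853564262390137, 0.19771897792816162), 0.027337290346622467)
top red zmax 0.09504631658004259 89 blade-top mean [ 0.4688 -0.0688  0.0884]
  dir [-0.0091784  -0.99995788] ends [ 0.4692 -0.0241] [ 0.4683 -0.115 ]
  low red 296 [0.48212506 0.03280321 0.01165322] [ 0.4297181  -0.0205124   0.00398618] [0.51286262 0.07254409 0.02260623]<stdin>:14: RuntimeWarning: Mean of empty slice.
  ret = um.true_divide(
Traceback (most recent call last):
ValueError: zero-size array to reduction operation minimum which has no identity
```

```bash
cat > m2.py <<'E'
from meas import *
boxes={"scene":dict(leg=(190,160,330,300),press=(360,155,405,205)),"top":dict(leg=(290,230,395,315),press=(222,210,262,245))}
crops=[]
for c in boxes:
    f=np.load(f"{c}0.npz"); p,d=f["p"],f["d"]; C=cloud(c,d); M=masks(p)
    def sub(n,m):
        x0,y0,x1,y1=boxes[c][n]; k=np.zeros_like(m); k[y0:y1,x0:x1]=1; return C[m&k&(d>0)]
    al=np.ones_like(d,bool)
    y=sub("leg",M["yel"]|((p[...,2]>150)&(p[...,1]>110)&(p[...,0]<80))); y=y[y[:,2]>.05]
    print(c,"yel top",len(y), y.mean(0).round(4) if len(y) else '', y.min(0).round(4), y.max(0).round(4))
    a=sub("leg",al&~M["red"]); a=a[a[:,2]>.105]
    R=cv2.minAreaRect(a[:,:2].astype(np.float32)); print(" panel",len(a),a.mean(0).round(4),cv2.boxPoints(R).round(4).tolist())
    b=sub("leg",al&~M["red"]); b=b[(b[:,2]>.08)&(b[:,2]<.105)&(b[:,0]>.45)]; print(" pin",len(b),np.median(b,0) if len(b) else '')
    w=sub("press",M["wood"]); print(" wood",len(w),w.mean(0).round(4),w.max(0).round(4))
    w=w[w[:,2]>.074]; print("  top",len(w),w.mean(0).round(4),(w.min(0)+w.max(0))/2)
    k=sub("press",al); k=k[(k[:,2]>.011)&(k[:,2]<.022)]; print("  disc",len(k),cv2.minEnclosingCircle(k[:,:2].astype(np.float32)),np.median(k[:,2]))
    x0,y0,x1,y1=(190,150,410,300) if c=="scene" else (210,190,400,320)
    crops.append(cv2.resize(p[y0:y1,x0:x1],(600,400),interpolation=cv2.INTER_CUBIC))
cv2.imwrite("pics/crop1.png",cv2.resize(np.vstack(crops),(450,600)))
E
python3 m2.py
```

```text
scene yel top 73 [ 0.5534 -0.0975  0.0582] [ 0.5419 -0.1066  0.0501] [ 0.5636 -0.0836  0.0626]
 panel 476 [ 0.3964 -0.0606  0.1169] [[0.36309999227523804, 0.05849999934434891], [0.41519999504089355, -0.1696999967098236], [0.424699991941452, -0.16750000417232513], [0.3725999891757965, 0.06069999933242798]]
 pin 79 [ 0.46470677 -0.1272447   0.09500831]
 wood 137 [0.6005 0.2397 0.0723] [0.6127 0.3124 0.0857]
  top 83 [0.6008 0.241  0.0805] [0.60022435 0.24324816 0.07988203]
  disc 455 ((0.5991424322128296, 0.24180357158184052), 0.03771476820111275) 0.015694151872934214Traceback (most recent call last):
  File "m2.py", line 10, in <module>
    print(c,"yel top",len(y), y.mean(0).round(4) if len(y) else '', y.min(0).round(4), y.max(0).round(4))
                                                                    ~~~~~^^^
    return umr_minimum(a, axis, None, out, keepdims, initial, where)
ValueError: zero-size array to reduction operation minimum which has no identity
```

```bash
sed -i 's/y=y\[y\[:,2\]>.05\]/y=y[y[:,2]>.03]/; s/^    print(c,"yel.*/    print(c,"yel",len(y),y.mean(0) if len(y) else "",y.tolist() if c=="top" else "")/' m2.py; python3 m2.py
```

```text
scene yel 97 [ 0.55443351 -0.0982633   0.05371536] 
 panel 476 [ 0.3964 -0.0606  0.1169] [[0.36309999227523804, 0.05849999934434891], [0.41519999504089355, -0.1696999967098236], [0.424699991941452, -0.16750000417232513], [0.3725999891757965, 0.06069999933242798]]
 pin 79 [ 0.46470677 -0.1272447   0.09500831]
 wood 137 [0.6005 0.2397 0.0723] [0.6127 0.3124 0.0857]
  top 83 [0.6008 0.241  0.0805] [0.60022435 0.24324816 0.07988203]
  disc 455 ((0.5991424322128296, 0.24180357158184052), 0.03771476820111275) 0.015694151872934214
top yel 0  []
 panel 281 [ 0.3955 -0.0536  0.1195] [[0.36559998989105225, 0.05959999933838844], [0.4180000126361847, -0.1703999936580658], [0.42590001225471497, -0.16859999299049377], [0.3734000027179718, 0.061400000005960464]]
 pin 94 [ 0.46934592 -0.12508432  0.09244688]
 wood 71 [0.5998 0.2416 0.0782] [0.6127 0.2535 0.0879]
  top 60 [0.6008 0.2425 0.0808] [0.60125095 0.24256987 0.08098103]
  disc 354 ((0.6025459170341492, 0.2438795417547226), 0.03662680462002754) 0.015502249985185124
```

View pics/crop1.png

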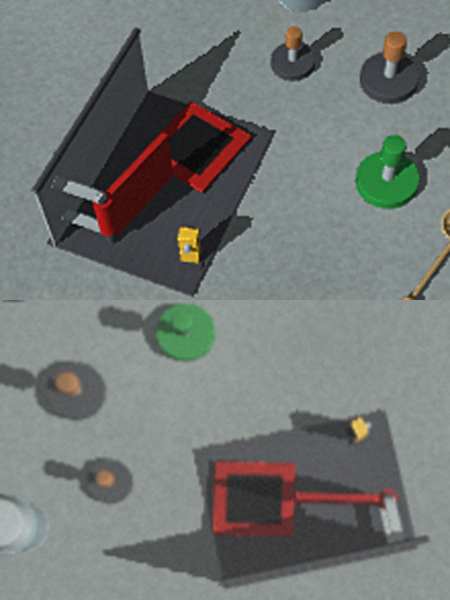

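Larger press, wooden knob: (0.601, 0.2425), knob top at 0.082–0.086, which fits the description. The hinge is at about (0.468, −0.127), the leg points along world +y, and the post is at about (0.555, −0.098). Next I go behind the blade and make contact.

```bash
cat >> h.py <<'E'
HG=np.array([.468,-.1268]); Z=np.array([0,0,1.])
def pose(th,off,r=.075,z=.06):
    t=np.radians(th); ly=np.array([np.cos(t),np.sin(t),0]); lx=np.array([np.sin(t),-np.cos(t),0])
    p=np.r_[HG,z]+r*ly-off*lx
    return p,np.c_[-lx,ly,-Z],lx
E
python3 - <<'E'
from h import *
for th in(90,60,30,20): 
    p,R,_=pose(th,.035); q=ik(p,R); print(th,p.round(3),None if q is None else np.round(q,1))
p,R,lx=pose(90,.037)
grip(0.0,40); goto(p+[0,0,.14],R); print(current_time_s())
print(move_l(p,v=.12,guard=6),current_eef_pos(),current_time_s(),current_opening())
pause(.2)
fs=[]
for i in range(10): fs.append(current_ft_force()); pause(.01)
print(np.mean(fs,0),np.std(fs,0))
p2,_,_=pose(90,.008)
print(move_l(p2,v=.03,guard=1.5),current_eef_pos(),current_ft_force(),current_time_s())
E
```

```text
90 [ 0.433 -0.052  0.06 ] [-32.6   9.9  38.5 120.3  -7.8  52.2 100.3]
60 [ 0.475 -0.044  0.06 ] [-32.5  15.8  39.  114.6 -12.2  53.7  72.7]
30 [ 0.515 -0.059  0.06 ] [-31.1  21.8  41.3 108.6 -17.2  55.9  48. ]
20 [ 0.527 -0.068  0.06 ] [-30.7  23.7  42.7 106.9 -19.   56.7  40.2]
3.1583
False [ 0.43153404 -0.05181921  0.06056583] 4.475 -0.000491005586298763
[-0.27608626  0.07126544  0.20016166] [0.48535424 0.3281376  0.472284  ]
True [ 0.45276964 -0.05175819  0.05975556] [ 0.27039136 -0.24353288 -0.48379239] 5.4667
```

```bash
cat >> h.py <<'E'
def favg(n=10):
    fs=[]
    for i in range(n): fs.append(current_ft_force()); pause(.01)
    return np.mean(fs,0)
E
python3 - <<'E'
from h import *
th=90
def step(th,v,g):
    p,R,lx=pose(th,.015); hit=move_l(p,R,v=v,guard=g); return hit,favg(6)@lx
hit=False
while th>54 and not hit:
    th-=6; hit,f=step(th,.05,8); print(th,hit,round(f,2),round(current_time_s(),2))
while not hit and th>20:
    th-=2; hit,f=step(th,.03,5); print(th,hit,round(f,2),round(current_time_s(),2))
    if f<-6: break
print(current_eef_pos())
E
```

```text
84 False 0.31 5.85
78 False 0.24 6.21
72 False 0.03 6.57
66 False -0.38 6.92
60 False -0.24 7.28
54 False 0.17 7.64
52 False -0.76 7.94
50 False -0.5 8.24
48 False -0.78 8.54
46 False -0.8 8.84
44 False -0.71 9.14
42 False -0.49 9.44
40 False -0.41 9.74
38 False -0.78 10.04
36 False -0.49 10.34
34 False -0.49 10.64
32 False -0.46 10.94
30 False -8.26 11.24
[ 0.52444389 -0.07451763  0.05981647]
```

```bash
python3 - <<'E'
from h import *
th=30; f=favg(10)@pose(th,0)[2]; off=.015
print(f,current_time_s())
while f>-9.5 and off>.009:
    off-=.0003; p,R,lx=pose(th,off); move_l(p,R,v=.01); pause(.1); f=favg(10)@lx; print(round(off,4),round(f,2))
pause(.5); print(favg(10)@lx,favg(10))
pics=[]
for c in("scene","top"):
    p,d=grab_frame(c); np.savez(f"{c}1.npz",p=p,d=d); 
    x0,y0,x1,y1=(190,150,370,300) if c=="scene" else (290,190,440,320)
    pics.append(cv2.resize(p[y0:y1,x0:x1],(480,400),interpolation=cv2.INTER_CUBIC)[:, :400])
cv2.imwrite("pics/press1.png",np.hstack(pics)); print(current_time_s())
E
```

```text
-8.621568578887143 11.325
0.0147 -9.54
-9.515295978650261 [-6.76523015  7.03928624  6.88092389]
12.525
```

View pics/press1.png

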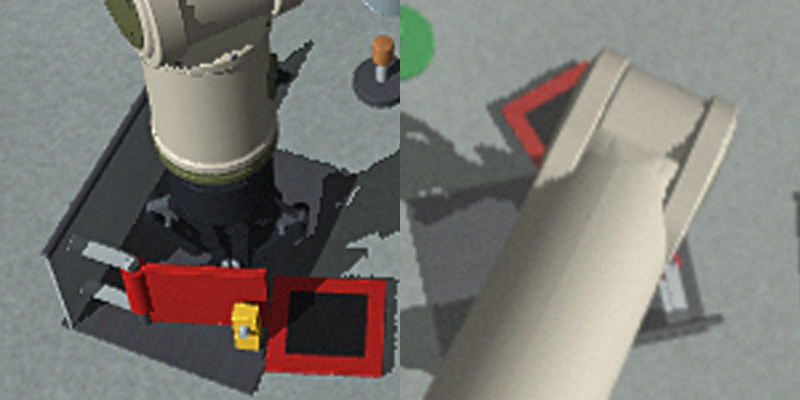

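Leg is against the yellow post's screw (left view, post at 245,330). Allowing for hinge friction and the lever arm, 9.5 N gives only a little over 6 N at the screw, so I press to about 12 N and hold. Then I back off and look again.

```bash
python3 - <<'E'
from h import *
th=30; off=.0147; f=-9.5
while f>-11.7 and off>.010:
    off-=.0002; p,R,lx=pose(th,off); move_l(p,R,v=.01); pause(.1); F=favg(10); f=F@lx; print(round(off,4),round(f,2),F.round(1))
pause(.5); print(favg(10)@lx)
p,R,lx=pose(th,.035); move_l(p,R,v=.08); print("free",favg(10))
p[2]=.22; move_l(p,v=.2)
P=np.array([.6008,.2425])
# pick a grasp yaw
for a in range(0,180,30):
    t=np.radians(a); y=np.array([np.cos(t),np.sin(t),0]); R=np.c_[np.cross(y,-Z),y,-Z]
    for s in(1,-1):
        R2=R*np.array([s,s,1]); q=ik(np.r_[P,.047],R2); print(a,s,None if q is None else np.round(q,0))
print(current_time_s())
E
```

```text
0.0145 -10.23 [-7.2  7.7  7.4]
0.0143 -11.19 [-8.   8.3  8.2]
0.0141 -11.74 [-8.4  8.7  9. ]
-11.85329991407197
free [ 0.0199036  -0.04578129  0.13328206]
0 1 [-56.  40.  46.  89. -31.  64.  -3.]
0 -1 [-38.  34.  18.  88. -12.  61. 163.]
30 1 [-53.  39.  41.  88. -28.  63.  25.]
30 -1 [ -68.   58.   75.   89.  -57.   77. -137.]
60 1 [-51.  37.  37.  88. -25.  63.  53.]
60 -1 [ -66.   53.   69.   89.  -51.   74. -110.]
90 1 [-48.  36.  33.  88. -22.  62.  81.]
90 -1 [-64.  50.  64.  89. -46.  71. -83.]
120 1 [-45.  35.  29.  88. -18.  61. 108.]
120 -1 [-62.  46.  58.  89. -41.  68. -56.]
150 1 [-42.  34.  24.  88. -15.  61. 136.]
150 -1 [-59.  43.  52.  89. -36.  66. -29.]
15.85
```

```bash
python3 - <<'E'
from h import *
P=np.array([.6008,.2425]); t=np.radians(60); y=np.array([np.cos(t),np.sin(t),0]); R=np.c_[np.cross(y,-Z),y,-Z]
goto(np.r_[P,.16],R); grip(.065); 
hit=move_l(np.r_[P,.047],v=.12,guard=6); print(hit,current_eef_pos())
f0=favg()
grip(0,50); print("open",current_opening(),current_grasp_force(),current_eef_pos())
hit=move_l(np.r_[P,.16],v=.12); pause(.2); print("w",favg()-f0,current_opening(),current_time_s())
pics=[]
for c in("scene","top"):
    p,d=grab_frame(c); np.savez(f"{c}2.npz",p=p,d=d); 
    x0,y0,x1,y1=(190,100,430,300) if c=="scene" else (200,170,440,370)
    pics.append(cv2.resize(p[y0:y1,x0:x1],(400,333),interpolation=cv2.INTER_CUBIC))
cv2.imwrite("pics/grasp.png",np.hstack(pics))
E
cat > leg.py <<'E'
from meas import *
import sys
n=sys.argv[1]
for c,b in(("scene",(190,160,400,320)),("top",(260,200,400,315))):
    f=np.load(f"{c}{n}.npz"); p,d=f["p"],f["d"]; C=cloud(c,d); m=masks(p)["red"]&(d>0)
    k=np.zeros_like(m); k[b[1]:b[3],b[0]:b[2]]=1; r=C[m&k]
    t=r[r[:,2]>.083]; lo=r[(r[:,2]<.022)&(r[:,2]>.004)&(np.hypot(*(r[:,:2]-HG).T)>.1)]
    if len(t)>20:
        q=np.linalg.svd((t-t.mean(0))[:,:2],full_matrices=False)[2][0]; q*=np.sign(q[0]); s=(t-t.mean(0))[:,:2]@q
        print(c,"blade",len(t),t.mean(0),np.degrees(np.arctan2(q[1],q[0])),t.mean(0)[:2]+s.min()*q,t.mean(0)[:2]+s.max()*q)
    if len(lo)>20:
        (x,y),wh,a=cv2.minAreaRect(lo[:,:2].astype(np.float32)); v=np.array([x,y])-HG
        print(c,"plate",len(lo),(x,y),wh,a,"z",np.median(lo[:,2]),"r",np.hypot(*v),"th",np.degrees(np.arctan2(v[1],v[0])))
E
python3 leg.py 2
```

```text
False [0.60147268 0.2426275  0.04795183]
open 0.024739062822891282 48.899019956588745 [0.60086358 0.2423155  0.04735492]
w [-0.38217157  0.42247648 -5.59485278] 0.02498720043803261 20.6917
scene blade 248 [ 0.51025164 -0.10205805  0.08860222] 32.95950149322994 [ 0.4610261  -0.13397605] [ 0.55642207 -0.072121  ]
scene plate 863 (0.5947659015655518, -0.04585367441177368) (0.09993607550859451, 0.09477187693119049) 30.731124877929688 z 0.01159819338945356 r 0.15040578920361508 th 32.56025323577128
top blade 92 [ 0.51797861 -0.09613311  0.08968839] 31.63896063979326 [ 0.475514   -0.12229733] [ 0.55737922 -0.07185674]
top plate 316 (0.5981552600860596, -0.04676854610443115) (0.09225102514028549, 0.08724875748157501) 31.588838577270508 z 0.011969737221847354 r 0.1527920984236697 th 31.58703390513368
```

View pics/grasp.png

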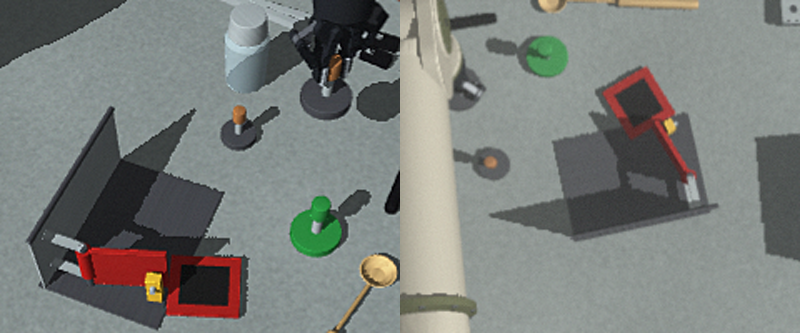

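Grasp is good: the larger press is lifted and weighs 5.6 N. Both views put the leg at about 31.7°, with the foot at about (0.5975, −0.0468) and z 0.012. Placing next.

```bash
python3 - <<'E'
from h import *
F=np.array([.5977,-.0468]); t=np.radians(121.6); y=np.array([np.cos(t),np.sin(t),0]); R=np.c_[np.cross(y,-Z),y,-Z]
move_l(np.r_[.6008,.2425,.2],v=.15)
goto(np.r_[F,.2],R); print(current_eef_pos(),current_time_s())
move_l(np.r_[F,.072],v=.1); pause(.2); f0=favg(); print(current_eef_pos(),f0)
hit=move_l(np.r_[F,.055],v=.012,guard=2.5); e=current_eef_pos(); pause(.1); f=favg(); print(hit,e,(f-f0),current_time_s())
for c in("scene","top"):
    p,d=grab_frame(c); np.savez(f"{c}3.npz",p=p,d=d)
    if c=="scene": cv2.imwrite("pics/place.png",cv2.resize(p[160:320,230:390],(480,480),interpolation=cv2.INTER_CUBIC))
E
python3 leg.py 3
```

```text
[ 0.59765239 -0.04540196  0.19930468] 22.525
[ 0.59785645 -0.04677559  0.07227903] [ 0.15349869 -0.06028217 -5.46894567]
True [ 0.59767508 -0.04685705  0.05913942] [ 0.19356094 -0.34273793 11.67808675] 25.425
scene blade 258 [ 0.51014351 -0.10224071  0.08847179] 33.30649480735199 [ 0.46140831 -0.13426166] [ 0.55634975 -0.07188138]
scene plate 680 (0.5944263935089111, -0.04623071849346161) (0.09932155907154083, 0.09468993544578552) 31.79779815673828 z 0.01158047582013877 r 0.14991678391077454 th 32.508633954819985
top blade 39 [ 0.49958647 -0.10757183  0.08982573] 31.92475870234306 [ 0.47680197 -0.1217676 ] [ 0.52264654 -0.09320437]
```

View pics/place.png

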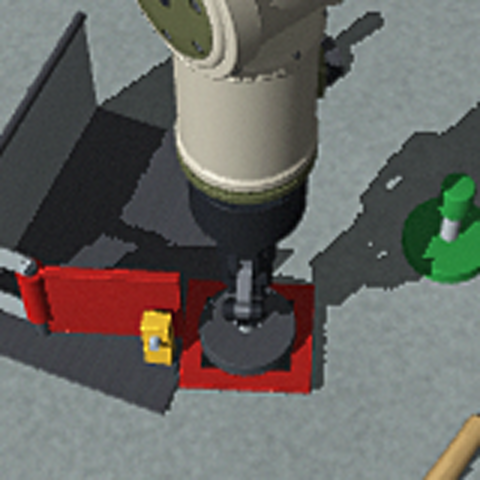

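The press stands flat, centred on the foot plate (at 248,330 in the crop), and contact came at the expected height. I ease the load, release and retreat.

```bash
python3 - <<'E'
from h import *
e=current_eef_pos(); print(favg()[2])
move_l(e+[0,0,.0002],v=.01); pause(.1); print("z",favg()[2])
grip(.034,20); grip(.06); e=current_eef_pos(); move_l(e+[0,0,.16],v=.12)
goto([.45,.25,.3],current_tcp_rot()); pause(.3); print(current_eef_pos(),current_time_s())
for c in("scene","top"):
    p,d=grab_frame(c); np.savez(f"{c}4.npz",p=p,d=d)
    if c=="scene": cv2.imwrite("pics/end.png",p)
    C=cloud(c,d); w=masks(p)["wood"]&(d>0)&(np.hypot(C[...,0]-.598,C[...,1]+.047)<.04)&(C[...,2]>.086); w=C[w]
    print(c,"knob top",len(w),w.mean(0) if len(w) else '',(w.min(0)+w.max(0))/2 if len(w) else '')
    k=C[(d>0)&(np.hypot(C[...,0]-.598,C[...,1]+.047)<.055)&(C[...,2]>.0225)&(C[...,2]<.034)]; print(" disc",cv2.minEnclosingCircle(k[:,:2].astype(np.float32)),np.median(k[:,2]))
E
python3 leg.py 4
```

```text
6.217280013246634
z -1.1357004992044621
[0.45040871 0.24926605 0.29980144] 29.8917
scene blade 250 [ 0.50993927 -0.10233904  0.08864798] 33.18009854593382 [ 0.46156769 -0.13396853] [ 0.5563335  -0.07200252]
scene plate 686 (0.5863964557647705, -0.047047436237335205) (0.11418230086565018, 0.10179650038480759) 31.604124069213867 z 0.011454033478551617 r 0.14275220546239265 th 33.964444655500266Traceback (most recent call last):
  File "<stdin>", line 9, in <module>
NameError: name 'masks' is not defined
Traceback (most recent call last):
  File "leg.py", line 5, in <module>
    f=np.load(f"{c}{n}.npz"); p,d=f["p"],f["d"]; C=cloud(c,d); m=masks(p)["red"]&(d>0)
FileNotFoundError: [Errno 2] No such file or directory: 'top4.npz'
```

View pics/end.png

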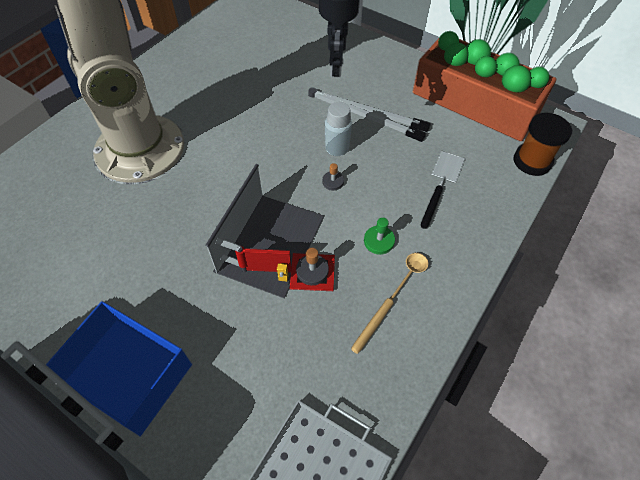

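The press stands upright on the foot plate (scene 313,268), the leg is at the post (282,271), and the other things are unmoved. I make one numeric check and hand in if it holds.

```bash
python3 - <<'E'
from meas import *
ok=True
for c in("scene","top"):
    p,d=grab_frame(c); C=cloud(c,d); r=np.hypot(C[...,0]-.598,C[...,1]+.047)
    w=C[masks(p)["wood"]&(d>0)&(r<.04)&(C[...,2]>.086)]
    k=C[(d>0)&(r<.055)&(C[...,2]>.0225)&(C[...,2]<.034)&~masks(p)["red"]&~masks(p)["yel"]]
    q,rad=cv2.minEnclosingCircle(k[:,:2].astype(np.float32)); print(c,"knob",len(w),w.mean(0),"disc",q,rad,np.median(k[:,2]))
    ok&=len(w)>10 and np.hypot(*(w.mean(0)[:2]-[.5977,-.0468]))<.008
print(ok,current_time_s())
if ok: print(finish_job())
E
```

```text
scene knob 110 [ 0.59779482 -0.04837412  0.09282507] disc (0.5970151424407959, -0.047889694571495056) 0.03672979027032852 0.027349355789945018
top knob 65 [ 0.59741104 -0.04727695  0.09311449] disc (0.593015193939209, -0.0555410273373127) 0.045278724282979965 0.02765762987747511
True 30.0417
the job is handed in; nothing more can be done
None
```

The job is handed in at 30 s: the leg was pressed against its stop screw at about 12 N, and the larger steel press stands upright and released on the foot plate, its knob within about 2 mm of the middle in both views; no verdict was returned.

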